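# Lay out the microscope desk for the next case

### The arm

A 7-joint arm with a two-finger parallel gripper is mounted at the origin on the work surface. World frame = base frame: x ahead of the robot, y to its left, z up, the work surface at z = 0. Lengths are in m, angles in rad, forces in N, time in s.
With the tool pointing down it reaches from about 0.4 to 0.9 m from the base axis. Payload 5.6 kg.
Tool frame: the origin (TCP) lies midway between the tips of the shut fingers; the grasp point (between the pads) lies 19 mm behind it; z points along the fingers, y is the line along which they close (so a half turn about z gives the same grasp; the last joint's range is limited). The gripper opens to 92 mm and grips with 3 to 60 N. Pads are 20 mm wide; open, the fingers measure 128 mm over their backs; the gripper's body (75 mm by 189 mm) begins 69 mm behind the grasp point.
Start: joints at [1.276, 0.468, -0.012, 1.603, 0.006, 1.071, -0.056], TCP at [0.162, -0.63, 0.182] pointing down, gripper open.
Joint ranges: [-2.53, 2.53], [-0.31, 2.02], [-1.57, 1.55], [0.28, 2.44], [-1.29, 4.43], [0.15, 1.84], [-2.92, 2.92]. Speed limits (rad/s): [2.57, 2.57, 3.14, 3.14, 3.14, 3.14, 3.14].

### API

Orientations are given as a 3x3 rotation matrix whose columns are the frame's x, y, z axes.
In Python, from station import ctrl gives the robot as it stands. The module is installed in compiled form; this text tells all that it offers.
- The arm moves only by the shell command python3 -m crank 'ROWS' [FORCE]. ROWS is JSON, a list of rows, each a list of 3 entries, a list of its own where there are three numbers: the turn, a rotation vector about the tool's x, y, z in degrees, then the shift along the tool's x, y, z in mm, then the closure, from 0 (fully open) to 1 (shut). A call has 1 to 12 rows; each row is the pose to reach, as a shift and turn from the pose commanded when the call began, along the tool's axes at that moment; what a row does not reach only later rows make up. A row lasts 1/10 s, in which the tool goes at most 50 mm and 8.59 degrees, less where a joint would pass 70% of its speed; a pose out of reach is approached as far as the arm can. A call with a gripper value outside its range is refused whole. The fingers move at their own pace and stop on an object; FORCE is the grip in N (left out, the last holds). Time passes only in rows, so rows that repeat a pose let the fingers close. It gives the time, the measured TCP pose, the force, the opening and the grip force at its end, in the units of the state.
- ctrl.get_obs(): the state, without advancing time (a new reading comes with each control period).
- ctrl.grab_frame(name): name is "scene" or "top" or "wrist"; returns a dict with "img" (420x560x3 uint8, red, green, blue), "z_map" (420x560 float32, m along the optical axis (not along the pixel's ray), 0 where there is no reading), "intrinsics" (3x3 intrinsics, pixels), "position" and "rotation" of the camera in the world. Camera axes: x right, y down, z forward; pixel columns grow to the right and rows downward; lengths in m; the calibration is good to about 2 mm. The wrist camera is an equidistant fisheye: a pixel r from the principal point sees the ray r / f radians off the axis. A picture is of the moment at which its call begins.
- ctrl.hand_in(): hands the job in; it is judged then, once.
The state is a dict: "time_s": time; "qpos": joint angles; "joint_vel": joint speeds; "effort": joint torques, N m; "tcp_pos": TCP position; "eef_rot": TCP orientation; "force": force on the tool from outside, world axes, zero at the start; "ft_torque": the same for the moment, N m; "gripper_width": finger opening in m; "finger_force": force on a finger pad.
Only numpy, scipy, OpenCV 4.12 (cv2) and the standard library are available. Lean on these libraries where they do the work, as an engineer would, in place of code of your own. Each camera call takes 0.05 s, during which the arm holds its last target. There are 200 camera calls.

### The job

Lay the desk out for the next case: lower the blue slide box onto the middle of the pile of cardboard folders, lined up with it, and put the yellow note pad flat on the middle of the slide box, lengthwise along it. Put the mouse beside the white keypad on its right (as seen from the robot), level with the keypad's middle, parallel to it and with a gap of about 3 cm, and stand the amber oil bottle straight behind the middle of the keypad (on the side away from the robot), also with a gap of about 3 cm, both square to the keypad as it lies. Set everything down without dropping it, and leave the pink pad, the sanitiser and the pen cup alone.

Things in the scene. Friction and masses are not known exactly. Their poses are not given: they have to be found in the camera images.
- keypad: White counting keypad with dark grey keys, fixed to the desk, 120 (its x) x 80 (its y) x 22 mm high. Origin: centre of its underside, on the desk. Its x axis points away from the robot (turned at most about 0.2 rad), its y axis to the left, so 'behind' is its +x and 'right' is its -y.
- pile: Pile of flat brown cardboard slide folders, fixed to the desk, 120 (its x) x 80 (its y) mm. Its height above the desk differs each time, 42 to 80 mm. The top face is level and lies 80 mm above this body's origin (the origin is under the centre of the pile, 0 to 38 mm below the desk top). Its x axis points away from the robot, turned at most about 0.2 rad.
- slide_box: Loose closed slide box, blue plastic with a small white latch, 100 (its x) x 62 (its y) x 28 mm high, 0.09 to 0.18 kg. Origin: centre of its underside.
- yellow_pad: Loose yellow sticky-note pad, 76 (its x) x 51 (its y) x 18 mm thick, stiff, 0.04 to 0.09 kg. Origin: centre of its underside.
- mouse: Loose black cordless computer mouse, 104 (its x, length) x 60 (its y, width) x 34 mm high; its two long sides are upright over the lower 16 mm (grip there). 0.07 to 0.14 kg. Origin: centre of its underside; x points to the end with the grey wheel.
- oil_bottle: Loose amber glass bottle of immersion oil with a black cap, standing, 36 mm across, 85 mm high over the cap, the body straight from the desk up to at least 40 mm, 0.06 to 0.13 kg. Origin: centre of its underside; z up its axis.
- pink_pad: Pink sticky-note pad of the same size as the yellow one (76 x 51 x 18 mm), not wanted: leave it where it lies. Origin: centre of its underside.
- sanitiser: Bystander: green pump bottle of hand sanitiser with a white pump, 60 mm across, 168 mm high, at the far side of the desk. Origin: centre of its underside.
- pen_cup: Bystander: dark metal pen cup with pens, 72 mm across, 150 mm high with its pens, at the far side of the desk. Origin: centre of its underside.
Not all that is in view belongs to the job. There is more than one size of the slide_box; the job needs the smallest. What is meant by the mouse is not turquoise, and is the larger of those in its own colour.

How it is judged:
At the end, for the whole second after the job is handed in: Slide box flat on the pile, centred within 12 mm, parallel within 0.17 rad; pad flat on the box, within 12 mm and 0.2 rad; mouse centre 100 mm right of the keypad's, bottle centre 108 mm behind it, each within 15 mm along both keypad axes, mouse parallel within 0.2 rad; upright, at rest (horizontal distance between slide_box and pile below 0.012 m and z of slide_box in the frame of pile between 0.076 and 0.084 m and angle between the x axis of slide_box and the x axis of pile, either way round below 0.17 rad and angle between each of slide_box, yellow_pad, mouse, oil_bottle's own z axis and vertical below 0.08 rad and horizontal distance between yellow_pad and slide_box below 0.012 m and z of yellow_pad in the frame of slide_box between 0.024 and 0.032 m and angle between the x axis of yellow_pad and the x axis of slide_box, either way round below 0.2 rad and x of mouse in the frame of keypad between -0.015 and 0.015 m and y of mouse in the frame of keypad between -0.115 and -0.085 m and angle between the x axis of mouse and the x axis of keypad, either way round below 0.2 rad and height (world z) of each of mouse, oil_bottle below 0.005 m and x of oil_bottle in the frame of keypad between 0.093 and 0.123 m and y of oil_bottle in the frame of keypad between -0.015 and 0.015 m and linear speed of each of slide_box, yellow_pad, mouse, oil_bottle below 0.02 m/s and angular speed of each of slide_box, yellow_pad, mouse, oil_bottle below 0.2 rad/s); the robot touches nothing.
It fails at once if the pink note pad is pushed more than 20 mm or tipped over (distance of pink_pad from where it was at the start of the episode above 0.02 m or angle between pink_pad's own z axis and vertical above 0.3 rad).
It fails at once if the sanitiser bottle is pushed more than 20 mm or tipped over (distance of sanitiser from where it was at the start of the episode above 0.02 m or angle between sanitiser's own z axis and vertical above 0.3 rad).
It fails at once if the pen cup is pushed more than 20 mm or tipped over (distance of pen_cup from where it was at the start of the episode above 0.02 m or angle between pen_cup's own z axis and vertical above 0.3 rad).
It fails at once if a thing is dropped (falls free of the fingers faster than 0.5 m/s, a fall of over about 12 mm) ((linear speed of slide_box above 0.5 m/s and contact force between the fingers and slide_box below 0.05 N) or (linear speed of yellow_pad above 0.5 m/s and contact force between the fingers and yellow_pad below 0.05 N) or (linear speed of mouse above 0.5 m/s and contact force between the fingers and mouse below 0.05 N) or (linear speed of oil_bottle above 0.5 m/s and contact force between the fingers and oil_bottle below 0.05 N)).
It also fails if it takes over 120 s, if anything falls off the work surface, if the arm or the gripper's body presses on something with over 40 N, if the wrist force passes 120 N, or if a joint passes its speed limit or range.

## Working session

There is one attempt and no reset: what is moved stays moved. The work goes in short steps, Python scripts to look and compute and a shell command to move; the robot and the scene stay as the last step left them, time stands still between calls to the robot, and variables do not carry over. Pictures are saved under pics/ and viewed, at most 14 in all, crops included, and the job is handed in when it is done.

```bash
mkdir -p pics
python3 - <<'E'
from station import ctrl
import cv2, numpy as np
o=ctrl.get_obs(); print(o['time_s'],o['tcp_pos'],o['eef_rot'],o['gripper_width'])
for n in ['top','scene']:
    f=ctrl.grab_frame(n); cv2.imwrite(f'pics/{n}0.png',f['img'][:,:,::-1]); np.savez(f'pics/{n}0.npz',**f)
    print(n,f['intrinsics'],f['position'],f['rotation'])
E
```

```text
0.0 [ 0.16170948 -0.6289033   0.18095838] [[ 9.68476759e-01  2.49103312e-01 -5.54789482e-04]
 [ 2.49103897e-01 -9.68475365e-01  1.64806126e-03]
 [-1.26762428e-04 -1.73430925e-03 -9.99998488e-01]] 0.0920250544875113
top [[536.80231221   0.         285.93074753]
 [  0.         536.80231221 214.66272871]
 [  0.           0.           1.        ]] [0.42856224 0.02234532 1.7207336 ] [[-0.02457168 -0.99742406  0.06739054]
 [-0.99968645  0.0241905  -0.00646671]
 [ 0.00481984 -0.0675283  -0.99770572]]
scene [[424.22758325   0.         280.88696742]
 [  0.         424.22758325 207.8723245 ]
 [  0.           0.           1.        ]] [1.12953813 0.58228747 0.98843599] [[-6.97109943e-01  5.46855346e-01 -4.63666860e-01]
 [ 7.16964086e-01  5.32141818e-01 -4.50319427e-01]
 [ 4.76939798e-04 -6.46354636e-01 -7.63036995e-01]]
```

View pics/top0.png

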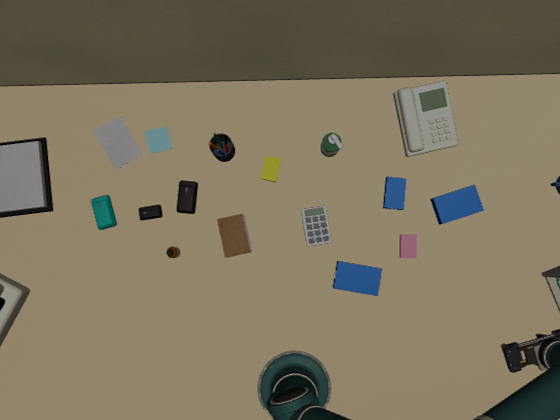

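View pics/scene0.png

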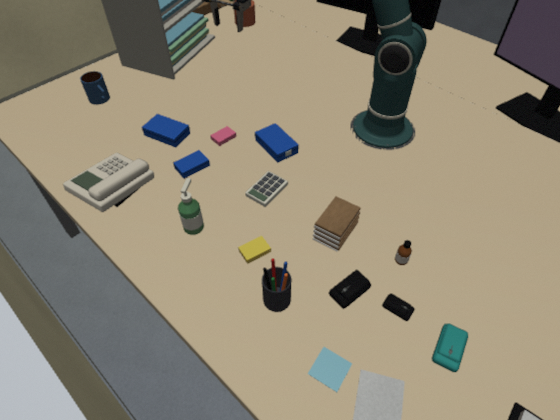

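The top view shows the smallest blue box at (395,193) and the yellow pad at (270,168). The larger black mouse is at (187,197), the bottle at (173,252), the keypad at (316,226) and the pile at (234,236). The pink pad is at (408,246). The scene view agrees.

```bash
cat > h.py <<'E'
import numpy as np, cv2
def cloud(f):
    K=f['intrinsics'];z=f['z_map'];v,u=np.mgrid[:z.shape[0],:z.shape[1]]
    p=np.stack([(u-K[0,2])/K[0,0]*z,(v-K[1,2])/K[1,1]*z,z],-1)
    return p@f['rotation'].T+f['position']
def top_rect(P,c,r,band=.006,zmin=.01):
    """rect (centre, long, short, yaw of long side) of the top face near pixel c"""
    w=P[c[1]-r:c[1]+r,c[0]-r:c[0]+r].reshape(-1,3); w=w[w[:,2]>zmin]
    h=np.percentile(w[:,2],90); t=w[w[:,2]>h-band]
    (cx,cy),(a,b),g=cv2.minAreaRect((t[:,:2]*1000).astype(np.float32))
    if a<b: a,b,g=b,a,g+90
    return cx,cy,a,b,(g+90)%180-90,h*1000,len(t),t[:,:2].mean(0)*1000
E
python3 - <<'E'
from h import *
np.set_printoptions(precision=1,suppress=True)
P=cloud(np.load('pics/top0.npz'))
print('desk',P[300,200],P[250,360])
for n,c,r,b in [('keypad',(316,226),28,.012),('pile',(234,236),30,.006),('box',(395,193),22,.006),('yel',(270,168),18,.006),('mouse',(187,197),20,.022),('bottle',(173,252),10,.03),('pink',(408,246),16,.006),('cup',(222,147),18,.1),('san',(331,144),16,.1)]:
    print(n,*np.round(top_rect(P,c,r,b)[:7],1),top_rect(P,c,r,b)[7])
E
```

```text
desk [ 0.3  0.3 -0. ] [ 0.4 -0.2 -0. ]
keypad 502.2 -52.8 172.5 120.4 -80.5 25.2 833.0 [506.2 -81.8]
pile 485.0 123.4 194.5 125.6 -86.3 79.4 621.0 [479.4 172.8]
box 510.4 -191.9 445.9 107.2 -55.6 32.4 362.0 [ 599.3 -324.5]
yel 580.7 57.4 305.8 63.2 1.3 23.2 198.0 [684.4  56.6]
mouse 551.4 183.1 389.8 108.8 68.2 37.7 589.0 [605.3 321.6]
bottle 434.9 369.0 31.4 28.0 -69.1 85.1 75.0 [434.2 367.1]
pink 440.7 -187.1 418.2 72.8 88.6 22.1 233.0 [ 436.1 -364.4]
cup 602.0 137.5 410.9 69.8 24.2 137.0 360.0 [752.4 204.9]
san 601.1 -75.1 391.3 62.8 -20.3 166.8 335.0 [ 745.3 -126.3]
```

```bash
sed -i 's/w=w\[w\[:,2\]>zmin\]/w=w[(w[:,2]>zmin)\&(w[:,2]<.3)]/' h.py
python3 - <<'E'
from h import *
np.set_printoptions(precision=1,suppress=True)
P=cloud(np.load('pics/top0.npz'))
for n,c,r,b in [('keypad',(316,226),28,.012),('pile',(234,236),30,.006),('box',(395,193),22,.006),('yel',(270,168),18,.006),('mouse',(187,197),20,.022),('bottle',(173,252),10,.03),('pink',(408,246),16,.006),('cup',(222,147),18,.1),('san',(331,144),16,.1)]:
    r=top_rect(P,c,r,b);print(n,*np.round(r[:7],1),r[7])
E
```

```text
keypad 506.0 -75.8 123.6 119.3 -82.6 25.1 830.0 [506.8 -82.5]
pile 481.8 176.2 119.6 79.8 11.1 79.3 621.0 [480.2 175.2]
box 605.2 -333.6 99.9 63.1 -7.6 32.0 374.0 [ 603.5 -333.6]
yel 694.0 58.5 76.1 50.9 -14.1 22.7 210.0 [694.8  58.7]
mouse 609.2 327.2 103.5 60.9 -7.2 37.3 585.0 [607.6 325.6]
bottle 434.9 369.0 31.4 28.0 -69.1 85.1 75.0 [434.2 367.1]
pink 436.3 -370.6 72.8 51.1 -1.4 22.0 236.0 [ 436.4 -371. ]
cup 756.7 208.3 70.9 69.3 42.9 131.9 370.0 [756.3 207.5]
san 757.5 -130.8 58.8 58.1 -7.8 166.2 329.0 [ 751.1 -129. ]
```

```bash
cat >> h.py <<'E'
from scipy.spatial.transform import Rotation as R
def plan(x,y,z,yaw):
    """print turn(deg) & shift(mm) in tool axes to TCP target in mm, tool-x yaw deg, pointing down"""
    from station import ctrl
    o=ctrl.get_obs(); C=np.array(o['eef_rot']); c,s=np.cos(np.radians(yaw)),np.sin(np.radians(yaw))
    T=np.array([[c,s,0],[s,-c,0],[0,0,-1.]])
    print('turn',np.round(R.from_matrix(C.T@T).as_rotvec(degrees=True),1),'shift',np.round(C.T@(np.array([x,y,z])-np.array(o['tcp_pos'])*1000)))
E
python3 - <<'E'
from h import *
np.set_printoptions(precision=1,suppress=True)
P=cloud(np.load('pics/top0.npz'))
r=top_rect(P,(317,226),22,.012);print('keypad',*np.round(r[:7],1),r[7])
for c,r in [((316,226),28),((234,236),30),((395,193),22),((187,197),20)]:
    w=P[c[1]-r:c[1]+r,c[0]-r:c[0]+r,2].ravel()*1000; print('desk',np.median(w[abs(w)<10]))
plan(605,-333,180,-7.6)
E
```

```text
keypad 507.9 -89.8 119.4 95.0 7.2 25.1 829.0 [506.8 -82.6]
desk -0.5337698544378711
desk -0.5565554363717862
desk -0.7450532318429293
desk -0.8960962734767541
turn [-0.1  0.  22. ] shift [ 503. -176.    1.]
```

```bash
python3 -m crank '[[[0,0,22],[503,-176,0],0],[[0,0,22],[503,-176,0],0],[[0,0,22],[503,-176,0],0],[[0,0,22],[503,-176,0],0],[[0,0,22],[503,-176,0],0],[[0,0,22],[503,-176,0],0],[[0,0,22],[503,-176,0],0],[[0,0,22],[503,-176,0],0],[[0,0,22],[503,-176,0],0],[[0,0,22],[503,-176,0],0],[[0,0,22],[503,-176,0],0],[[0,0,22],[503,-176,0],0]]' 20
python3 - <<'E'
from h import *
from station import ctrl
f=ctrl.grab_frame('wrist'); cv2.imwrite('pics/w1.png',f['img'][:,:,::-1]); np.savez('pics/w1.npz',**f)
print(f['intrinsics'],f['position'],f['rotation'])
P=cloud(np.load('pics/top0.npz'))
for n,c,r in [('pile',(234,236),8),('box',(395,193),6),('yel',(270,168),4),('key',(316,226),10)]:
    print(n,np.median(P[c[1]-r:c[1]+r,c[0]-r:c[0]+r,2]))
plan(605,-333,13,-7.6)
E
```

```text
time_s: 1.3
tcp_pos: [0.6098, -0.3272, 0.1807]
eef_rot: [[0.992, -0.123, 0.001], [-0.123, -0.992, 0.004], [0.001, -0.004, -1.0]]
force: [-0.4, 0.6, -0.4]
gripper_width: 0.0917
finger_force: 0.0
[[325.1922621    0.         277.31054399]
 [  0.         325.1922621  208.67072493]
 [  0.           0.           1.        ]] [ 0.6937071  -0.33756611  0.38260528] [[-0.123225   -0.9489436  -0.29038188]
 [-0.99236981  0.11658777  0.04011802]
 [-0.00421477  0.29310976 -0.95606951]]
pile 0.07422165558698668
box 0.027046267217254893
yel 0.017979723238647383
key 0.019496904036308438
turn [-0.1  0.1  0.3] shift [ -2.   3. 168.]
```

View pics/w1.png

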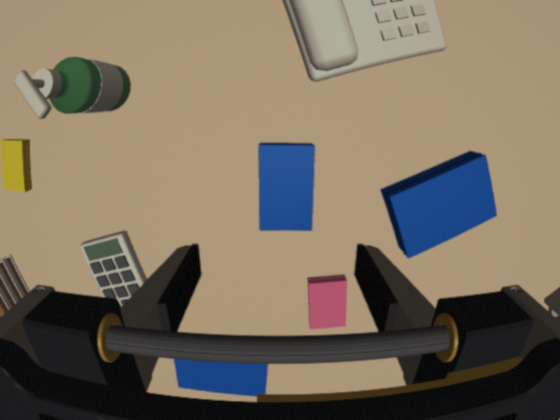

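The wrist view shows the box centred at about (287,187), between the open fingers. The pink pad at (327,302) is clear of it.

```bash
cat >> h.py <<'E'
def fcloud(f):
    K=f['intrinsics'];z=f['z_map'];v,u=np.mgrid[:z.shape[0],:z.shape[1]]
    a=(u-K[0,2])/K[0,0];b=(v-K[1,2])/K[1,1];r=np.hypot(a,b)+1e-9;t=np.tan(np.minimum(r,1.4))/r
    return np.stack([a*t*z,b*t*z,z],-1)@f['rotation'].T+f['position']
COL={'blue':((105,120,60),(128,255,255)),'yel':((20,120,80),(35,255,255)),'brown':((5,60,40),(16,200,150)),'black':((0,0,0),(179,255,55))}
def face(f,P,col,near,zlo,zhi,R=.09):
    hsv=cv2.cvtColor(f['img'],cv2.COLOR_RGB2HSV)
    m=(cv2.inRange(hsv,*COL[col])>0) if col else np.ones(P.shape[:2],bool)
    m&=(np.hypot(P[...,0]-near[0],P[...,1]-near[1])<R)&(P[...,2]>zlo)&(P[...,2]<zhi)
    m=cv2.morphologyEx(m.astype(np.uint8),cv2.MORPH_OPEN,np.ones((3,3)))
    n,l,s,_=cv2.connectedComponentsWithStats(m); t=P[l==1+np.argmax(s[1:,4])]*1000
    (cx,cy),(a,b),g=cv2.minAreaRect(t[:,:2].astype(np.float32))
    if a<b: a,b,g=b,a,g+90
    return np.round([cx,cy,a,b,(g+90)%180-90,np.median(t[:,2]),len(t)],1)
E
python3 - <<'E'
from h import *
f=np.load('pics/w1.npz');P=fcloud(f)
print('box',face(f,P,'blue',(.605,-.333),.02,.036))
print('key',face(f,P,None,(.507,-.083),.008,.04))
f=np.load('pics/top0.npz');P=cloud(f)
print('key',face(f,P,None,(.507,-.083),.008,.04))
print('pile',face(f,P,None,(.480,.175),.06,.09))
print('box',face(f,P,None,(.605,-.333),.02,.04))
print('mouse',face(f,P,None,(.608,.326),.015,.05))
r=face(f,P,'blue',(.605,-.333),.02,.036)
E
```

```text
box [ 608.5 -335.1   99.    60.1   -7.3   26.8 4549. ]
key [ 517.5  -81.9  105.1   81.3    7.3   18.1 2873. ]
key [507.3 -82.2 120.3  79.9   7.6  18.8 932. ]
pile [ 482.7  176.   121.5   82.1   11.5   74.2 1036. ]
box [ 605.9 -334.3  100.6   63.9   -8.5   27.4  575. ]
mouse [609.1 328.  103.4  59.2  -6.2  30.9 574. ]
```

```bash
python3 -c "
from h import *
plan(607,-334.5,5,-7.7)"
```

```text
turn [-0.1  0.1  0.4] shift [  1.   4. 176.]
```

```bash
python3 -m crank '[[[0,0,0],[1,4,50],0],[[0,0,0],[1,4,100],0],[[0,0,0],[1,4,130],0],[[0,0,0],[1,4,130],0],[[0,0,0],[1,4,130],0]]'; python3 -c "
from h import *
plan(607,-334.5,5,-7.7)"
```

```text
time_s: 1.85
tcp_pos: [0.6049, -0.3392, 0.0523]
eef_rot: [[0.991, -0.134, -0.001], [-0.134, -0.991, -0.0], [-0.001, 0.001, -1.0]]
force: [0.6, -0.1, 0.7]
gripper_width: 0.0918
finger_force: 0.0
turn [0. 0. 0.] shift [ 1. -5. 47.]
```

```bash
python3 -m crank '[[[0,0,0],[1,-5,25],0],[[0,0,0],[1,-5,40],0],[[0,0,0],[1,-5,47],0],[[0,0,0],[1,-5,47],0],[[0,0,0],[1,-5,47],0],[[0,0,0],[1,-5,47],0.3],[[0,0,0],[1,-5,47],0.5],[[0,0,0],[1,-5,47],0.5],[[0,0,0],[1,-5,47],0.5],[[0,0,0],[1,-5,47],0.5],[[0,0,0],[1,-5,30],0.5],[[0,0,0],[1,-5,0],0.5]]' 20
python3 -m crank '[[[0,0,0],[0,0,-50],0.5],[[0,0,0],[0,0,-100],0.5],[[0,0,0],[0,0,-130],0.5],[[0,0,0],[0,0,-130],0.5],[[0,0,0],[0,0,-130],0.5]]';python3 - <<'E'
from h import *
from station import ctrl
f=ctrl.grab_frame('wrist'); cv2.imwrite('pics/w2.png',f['img'][:,:,::-1]); np.savez('pics/w2.npz',**f)
print(ctrl.get_obs()['tcp_pos'])
plan(482,176,185,11.3)
E
```

```text
time_s: 3.05
tcp_pos: [0.6057, -0.3322, 0.0509]
eef_rot: [[0.991, -0.132, -0.004], [-0.132, -0.991, 0.002], [-0.004, -0.001, -1.0]]
force: [0.0, 0.1, -0.3]
gripper_width: 0.0458
finger_force: 0.0
time_s: 3.55
tcp_pos: [0.6076, -0.3332, 0.1836]
eef_rot: [[0.991, -0.132, 0.002], [-0.132, -0.991, -0.001], [0.002, 0.001, -1.0]]
force: [-1.5, -0.3, -1.0]
gripper_width: 0.0461
finger_force: 0.0
[ 0.60677888 -0.3327992   0.18185   ]
turn [ -0.    0.  -18.9] shift [-191. -488.   -3.]
```

View pics/w2.png

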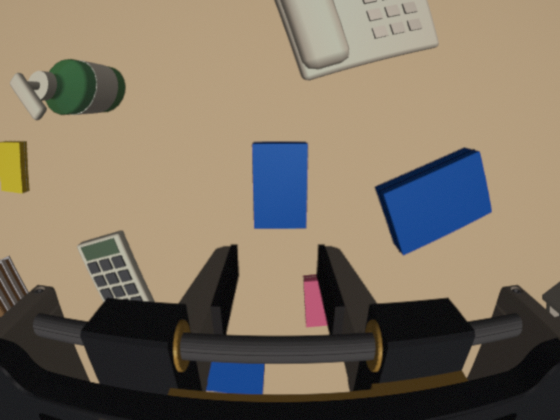

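The box at (280,186) is still on the desk, so the grip missed. The fingers were probably still closing when I lifted. I'll go back down and check contact before lifting.

```bash
python3 -m crank '[[[0,0,0],[0,-1,50],0],[[0,0,0],[0,-1,100],0],[[0,0,0],[0,-1,120],0],[[0,0,0],[0,-1,120],0],[[0,0,0],[0,-1,120],0],[[0,0,0],[0,-1,150],0],[[0,0,0],[0,-1,177],0],[[0,0,0],[0,-1,177],0],[[0,0,0],[0,-1,177],0],[[0,0,0],[0,-1,177],0]]' 20
python3 -m crank '[[[0,0,0],[0,0,0],0.5],[[0,0,0],[0,0,0],0.5],[[0,0,0],[0,0,0],0.5],[[0,0,0],[0,0,0],0.5],[[0,0,0],[0,0,0],0.5],[[0,0,0],[0,0,0],0.5]]'
```

```text
time_s: 4.6
tcp_pos: [0.6092, -0.3329, 0.0075]
eef_rot: [[0.991, -0.132, 0.004], [-0.132, -0.991, -0.002], [0.004, 0.001, -1.0]]
force: [-0.5, 0.7, -0.3]
gripper_width: 0.0919
finger_force: 0.0
time_s: 5.2
tcp_pos: [0.6074, -0.332, 0.0048]
eef_rot: [[0.991, -0.132, -0.0], [-0.132, -0.991, 0.0], [-0.0, -0.0, -1.0]]
force: [-0.1, 0.4, 0.2]
gripper_width: 0.0466
finger_force: 0.0
```

Run:
```python
from h import *
from station import ctrl
fs=[ctrl.grab_frame(n) for n in ('wrist','scene')]
cv2.imwrite('pics/w3.png',np.hstack([cv2.resize(f['img'],(400,300)) if i==0 else cv2.resize(f['img'][80:230,100:300],(400,300)) for i,f in enumerate(fs)])[:,:,::-1])
```

```text
(no output)
```

View pics/w3.png

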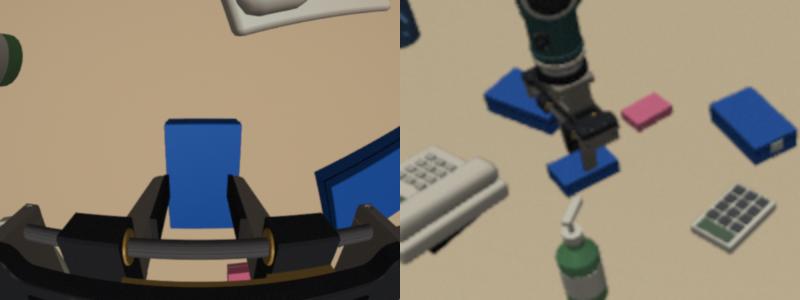

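The reading (46 mm wide, 0 N) doesn't match the picture, where the fingers look to be at the box's sides. I'll check with depth and try a firmer close.

```bash
python3 -m crank '[[[0,0,0],[0,0,0],0.6],[[0,0,0],[0,0,0],0.6],[[0,0,0],[0,0,0],0.6],[[0,0,0],[0,0,0],0.6]]' 30
python3 - <<'E'
from h import *
from station import ctrl
f=ctrl.grab_frame('wrist'); P=fcloud(f)
cv2.imwrite('pics/w4.png',cv2.resize(f['img'][130:370,120:440],(800,600))[:,:,::-1])
o=ctrl.get_obs();C=np.array(o['eef_rot']);print(f['position'],o['tcp_pos'])
Q=(P-o['tcp_pos'])@C*1000   # tool frame
for v in (240,260,280,300,320):
    print(v,[(u,*Q[v,u].round().astype(int)) for u in range(190,370,12)])
E
```

```text
time_s: 5.7
tcp_pos: [0.6074, -0.3321, 0.0049]
eef_rot: [[0.991, -0.132, -0.0], [-0.132, -0.991, -0.0], [-0.0, 0.0, -1.0]]
force: [-0.2, -0.3, -0.2]
gripper_width: 0.037
finger_force: 0.0
[ 0.69149901 -0.34246868  0.20663907] [ 0.60744175 -0.33207134  0.00484157]
240 [(190, np.int64(-2), np.int64(-63), np.int64(6)), (202, np.int64(-2), np.int64(-54), np.int64(6)), (214, np.int64(-2), np.int64(-45), np.int64(5)), (226, np.int64(-2), np.int64(-37), np.int64(7)), (238, np.int64(10), np.int64(-25), np.int64(-22)), (250, np.int64(10), np.int64(-17), np.int64(-22)), (262, np.int64(10), np.int64(-10), np.int64(-23)), (274, np.int64(10), np.int64(-3), np.int64(-22)), (286, np.int64(10), np.int64(4), np.int64(-22)), (298, np.int64(10), np.int64(12), np.int64(-22)), (310, np.int64(10), np.int64(19), np.int64(-23)), (322, np.int64(10), np.int64(26), np.int64(-23)), (334, np.int64(10), np.int64(33), np.int64(-24)), (346, np.int64(-3), np.int64(48), np.int64(7)), (358, np.int64(-2), np.int64(56), np.int64(6))]
260 [(190, np.int64(-18), np.int64(-64), np.int64(6)), (202, np.int64(-18), np.int64(-5
[... 2259 characters left out ...]
 np.int64(26), np.int64(-23), np.int64(-124)), (214, np.int64(13), np.int64(-24), np.int64(-106)), (226, np.int64(5), np.int64(-22), np.int64(-95)), (238, np.int64(-7), np.int64(-19), np.int64(-80)), (250, np.int64(-71), np.int64(-22), np.int64(6)), (262, np.int64(-50), np.int64(-11), np.int64(-22)), (274, np.int64(-49), np.int64(-3), np.int64(-23)), (286, np.int64(-50), np.int64(5), np.int64(-22)), (298, np.int64(-70), np.int64(15), np.int64(6)), (310, np.int64(-71), np.int64(25), np.int64(7)), (322, np.int64(4), np.int64(17), np.int64(-94)), (334, np.int64(7), np.int64(22), np.int64(-98)), (346, np.int64(12), np.int64(24), np.int64(-106)), (358, np.int64(28), np.int64(22), np.int64(-128))]
```

View pics/w4.png

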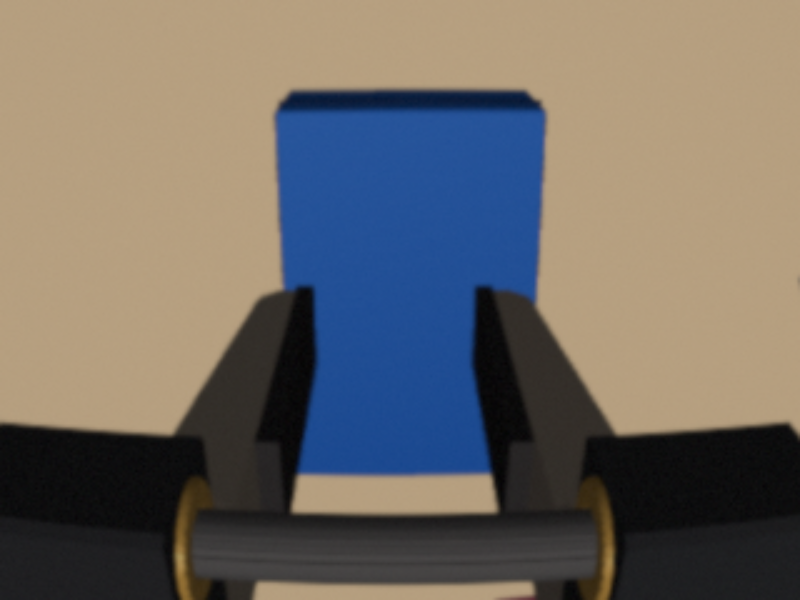

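The depth data shows the real fingertips about 31 mm behind the reported TCP, so they're at a height of about 36 mm, above the box. I'll open and descend slowly, watching the force.

```bash
python3 -m crank '[[[0,0,0],[0,2,0],0],[[0,0,0],[0,2,0],0],[[0,0,0],[0,2,0],0],[[0,0,0],[0,2,0],0],[[0,0,0],[0,2,0],0],[[0,0,0],[0,2,5],0],[[0,0,0],[0,2,10],0],[[0,0,0],[0,2,15],0],[[0,0,0],[0,2,20],0],[[0,0,0],[0,2,20],0]]' 20
python3 -m crank '[[[0,0,0],[0,0,0],0.5],[[0,0,0],[0,0,0],0.5],[[0,0,0],[0,0,0],0.5],[[0,0,0],[0,0,0],0.5],[[0,0,0],[0,0,0],0.5],[[0,0,0],[0,0,0],0.5]]'
```

```text
time_s: 6.75
tcp_pos: [0.6064, -0.3337, -0.0164]
eef_rot: [[0.991, -0.132, -0.002], [-0.132, -0.991, 0.001], [-0.002, -0.001, -1.0]]
force: [-0.1, -0.3, -0.3]
gripper_width: 0.0919
finger_force: 0.0
time_s: 7.35
tcp_pos: [0.6073, -0.3343, -0.0148]
eef_rot: [[0.991, -0.132, 0.0], [-0.132, -0.991, -0.0], [0.0, 0.0, -1.0]]
force: [-0.6, -0.6, 0.8]
gripper_width: 0.0615
finger_force: 20.0
```

The box is held at 61.5 mm and 20 N, so the roughly 30 mm tip offset is confirmed. Next I'll lift and carry.

```bash
python3 -m crank '[[[0,0,0],[0,0,-30],0.5],[[0,0,0],[0,0,-70],0.5],[[0,0,0],[0,0,-110],0.5],[[0,0,0],[0,0,-135],0.5],[[0,0,0],[0,0,-135],0.5],[[0,0,0],[0,0,-135],0.5]]'
python3 - <<'E'
from h import *
from station import ctrl
f=ctrl.grab_frame('wrist'); cv2.imwrite('pics/w5.png',f['img'][:,:,::-1]);P=fcloud(f)
o=ctrl.get_obs();print(o['tcp_pos'])
z=o['tcp_pos'][2]+.043
print('held box',face(f,P,'blue',o['tcp_pos'],z-.012,z+.012))
plan(482.2,176,120,11.4)
E
```

```text
time_s: 7.95
tcp_pos: [0.6067, -0.3337, 0.1193]
eef_rot: [[0.991, -0.132, -0.001], [-0.132, -0.991, 0.0], [-0.001, -0.0, -1.0]]
force: [-0.3, 1.0, -1.4]
gripper_width: 0.0617
finger_force: 20.0
[ 0.60596979 -0.33341951  0.11804681]
held box [ 6.0890e+02 -3.3240e+02  9.7700e+01  6.4000e+01 -7.9000e+00  1.6100e+02
  1.7252e+04]
turn [ -0.1   0.2 -19. ] shift [-190. -489.   -1.]
```

```bash
python3 -m crank '[[[0,0,-19],[-192,-489,0],0.5],[[0,0,-19],[-192,-489,0],0.5],[[0,0,-19],[-192,-489,0],0.5],[[0,0,-19],[-192,-489,0],0.5],[[0,0,-19],[-192,-489,0],0.5],[[0,0,-19],[-192,-489,0],0.5],[[0,0,-19],[-192,-489,0],0.5],[[0,0,-19],[-192,-489,0],0.5],[[0,0,-19],[-192,-489,0],0.5],[[0,0,-19],[-192,-489,0],0.5],[[0,0,-19],[-192,-489,0],0.5],[[0,0,-19],[-192,-489,0],0.5]]'
python3 -m crank '[[[0,0,0],[0,0,0],0.5],[[0,0,0],[0,0,0],0.5],[[0,0,0],[0,0,0],0.5],[[0,0,0],[0,0,0],0.5]]'
python3 - <<'E'
from h import *
from station import ctrl
f=ctrl.grab_frame('wrist'); cv2.imwrite('pics/w6.png',f['img'][:,:,::-1]);P=fcloud(f)
o=ctrl.get_obs();print(o['tcp_pos'])
z=o['tcp_pos'][2]+.043
print('held box',face(f,P,'blue',o['tcp_pos'],z-.012,z+.012))
plan(480,175.5,60,11.4)
E
```

```text
time_s: 9.2
tcp_pos: [0.4783, 0.1805, 0.1181]
eef_rot: [[0.979, 0.206, -0.004], [0.206, -0.979, 0.001], [-0.004, -0.002, -1.0]]
force: [0.0, -0.3, -0.9]
gripper_width: 0.0618
finger_force: 20.0
time_s: 9.6
tcp_pos: [0.4816, 0.1747, 0.1196]
eef_rot: [[0.981, 0.196, -0.0], [0.196, -0.981, -0.0], [-0.001, 0.0, -1.0]]
force: [0.2, 1.4, -2.9]
gripper_width: 0.0614
finger_force: 20.0
[0.48159267 0.17501778 0.11972279]
held box [4.8360e+02 1.7570e+02 9.7900e+01 6.2300e+01 1.0800e+01 1.6140e+02
 1.7222e+04]
turn [ 0.   0.  -0.1] shift [-1. -1. 60.]
```

View pics/w6.png

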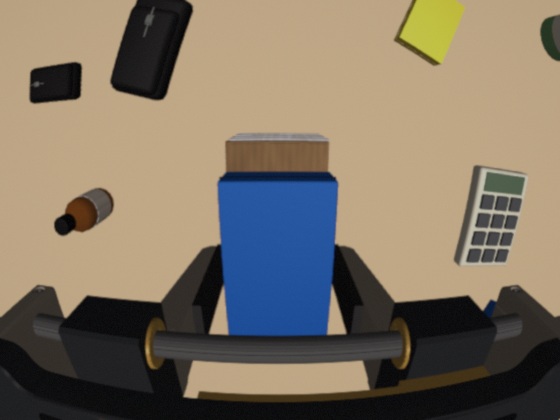

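The wrist view shows the held box at (278,260), directly over the pile and parallel to it. I'll lower it in steps.

```bash
python3 -m crank '[[[0,0,0],[-1,0,25],0.5],[[0,0,0],[-1,0,45],0.5],[[0,0,0],[-1,0,52],0.5],[[0,0,0],[-1,0,55],0.5],[[0,0,0],[-1,0,57],0.5],[[0,0,0],[-1,0,57],0.5],[[0,0,0],[-1,0,57],0.5]]'
python3 -m crank '[[[0,0,0],[0,0,1],0.5],[[0,0,0],[0,0,2],0.5],[[0,0,0],[0,0,2],0.5],[[0,0,0],[0,0,2],0.5]]'
```

```text
time_s: 10.35
tcp_pos: [0.481, 0.176, 0.0636]
eef_rot: [[0.98, 0.198, 0.001], [0.198, -0.98, 0.0], [0.001, -0.0, -1.0]]
force: [-0.0, 0.4, -0.9]
gripper_width: 0.062
finger_force: 20.0
time_s: 10.75
tcp_pos: [0.4804, 0.1758, 0.0609]
eef_rot: [[0.98, 0.198, -0.0], [0.198, -0.98, -0.0], [-0.0, 0.0, -1.0]]
force: [0.4, -0.1, -1.3]
gripper_width: 0.0615
finger_force: 20.0
```

```bash
python3 -m crank '[[[0,0,0],[0,0,1],0.5],[[0,0,0],[0,0,2],0.5],[[0,0,0],[0,0,2],0.5],[[0,0,0],[0,0,2],0.5]]'
```

```text
time_s: 11.15
tcp_pos: [0.4806, 0.1759, 0.0602]
eef_rot: [[0.98, 0.198, 0.0], [0.198, -0.98, -0.0], [0.0, 0.0, -1.0]]
force: [-4.5, -1.2, 10.8]
gripper_width: 0.0617
finger_force: 20.0
```

It's in contact at 11 N upward. I'll open gently, rise and look.

```bash
python3 -m crank '[[[0,0,0],[0,0,0],0.25],[[0,0,0],[0,0,0],0.15],[[0,0,0],[0,0,0],0.05],[[0,0,0],[0,0,0],0],[[0,0,0],[0,0,0],0],[[0,0,0],[0,0,-20],0],[[0,0,0],[0,0,-60],0],[[0,0,0],[0,0,-100],0],[[0,0,0],[0,0,-120],0],[[0,0,0],[0,0,-120],0],[[0,0,0],[0,0,-120],0]]'
python3 - <<'E'
from h import *
from station import ctrl
f=ctrl.grab_frame('wrist'); cv2.imwrite('pics/w7.png',f['img'][:,:,::-1]);P=fcloud(f)
print('box',face(f,P,'blue',(.482,.176),.085,.12))
print('pile',face(f,P,None,(.482,.176),.062,.09))
print('yel',face(f,P,'yel',(.694,.058),.008,.03))
f=ctrl.grab_frame('top');P=cloud(f)
print('box',face(f,P,'blue',(.482,.176),.085,.12))
print('yel',face(f,P,'yel',(.694,.058),.008,.03))
plan(694,58,180,-13)
E
```

```text
time_s: 12.25
tcp_pos: [0.4802, 0.1756, 0.1786]
eef_rot: [[0.98, 0.198, 0.0], [0.198, -0.98, -0.0], [0.0, 0.0, -1.0]]
force: [0.2, -0.1, -0.1]
gripper_width: 0.0921
finger_force: 0.0
box [ 481.5  176.6   99.2   61.2   11.4  102.  7162. ]
pile [ 484.7  175.9  121.5   82.1   11.    73.8 2599. ]
yel [ 696.1   59.1   77.1   51.6  -13.8   17.1 2433. ]
box [494.8 151.9  25.6   9.8   8.3 101.7  32. ]
yel [693.8  58.4  75.1  49.5 -12.1  17.5 340. ]
turn [ 0.1  0.1 24.4] shift [187. 158.  -3.]
```

The box sits on the pile, centred within 2 mm and at the right angle. Next is the yellow pad.

```bash
python3 -m crank '[[[0,0,24],[188,158,0],0],[[0,0,24],[188,158,0],0],[[0,0,24],[188,158,0],0],[[0,0,24],[188,158,0],0],[[0,0,24],[188,158,0],0],[[0,0,24],[188,158,0],0],[[0,0,24],[188,158,0],0],[[0,0,24],[188,158,0],0],[[0,0,24],[188,158,0],0]]'
python3 - <<'E'
from h import *
from station import ctrl
f=ctrl.grab_frame('wrist');P=fcloud(f)
print('yel',face(f,P,'yel',(.694,.058),.008,.03))
plan(695,58.7,-26,-13)
E
```

```text
time_s: 13.25
tcp_pos: [0.6948, 0.0597, 0.1787]
eef_rot: [[0.976, -0.216, -0.001], [-0.216, -0.976, 0.0], [-0.001, -0.0, -1.0]]
force: [-0.5, -0.0, -0.1]
gripper_width: 0.092
finger_force: 0.0
yel [ 696.4   58.5   76.    50.7  -13.3   16.8 2865. ]
turn [-0.   0.   0.5] shift [  0.   1. 205.]
```

```bash
python3 -m crank '[[[0,0,0.5],[1,1,50],0],[[0,0,0.5],[1,1,100],0],[[0,0,0.5],[1,1,150],0],[[0,0,0.5],[1,1,180],0],[[0,0,0.5],[1,1,188],0],[[0,0,0.5],[1,1,196],0],[[0,0,0.5],[1,1,201],0],[[0,0,0.5],[1,1,204],0],[[0,0,0.5],[1,1,204],0],[[0,0,0.5],[1,1,204],0]]' 15
python3 -m crank '[[[0,0,0],[0,0,0],0.6],[[0,0,0],[0,0,0],0.6],[[0,0,0],[0,0,0],0.6],[[0,0,0],[0,0,0],0.6],[[0,0,0],[0,0,0],0.6],[[0,0,0],[0,0,0],0.6]]'
```

```text
time_s: 14.3
tcp_pos: [0.6975, 0.057, -0.024]
eef_rot: [[0.974, -0.226, 0.002], [-0.226, -0.974, 0.0], [0.002, -0.001, -1.0]]
force: [0.4, 0.3, -0.2]
gripper_width: 0.092
finger_force: 0.0
time_s: 14.9
tcp_pos: [0.6967, 0.057, -0.0252]
eef_rot: [[0.974, -0.226, -0.0], [-0.226, -0.974, 0.0], [-0.0, 0.0, -1.0]]
force: [0.5, 0.6, -0.3]
gripper_width: 0.0509
finger_force: 15.0
```

```bash
python3 -m crank '[[[0,0,0],[0,0,-30],0.6],[[0,0,0],[0,0,-70],0.6],[[0,0,0],[0,0,-110],0.6],[[0,0,0],[0,0,-150],0.6],[[0,0,0],[0,0,-165],0.6],[[0,0,0],[0,0,-165],0.6],[[0,0,0],[0,0,-165],0.6]]'
python3 - <<'E'
from h import *
from station import ctrl
f=ctrl.grab_frame('wrist');P=fcloud(f)
o=ctrl.get_obs();print(o['tcp_pos'])
z=o['tcp_pos'][2]+.043
print('held',face(f,P,'yel',o['tcp_pos'],z-.014,z+.014))
plan(481.5,176.6,140,11.4)
E
```

```text
time_s: 15.6
tcp_pos: [0.6956, 0.0567, 0.138]
eef_rot: [[0.974, -0.226, -0.003], [-0.226, -0.974, -0.0], [-0.002, 0.001, -1.0]]
force: [-1.0, -0.0, -1.8]
gripper_width: 0.0507
finger_force: 15.0
[0.69504538 0.05669018 0.13715596]
held [  695.     57.2    77.3    53.4   -13.1   180.  11579. ]
turn [  0.    0.2 -24.5] shift [-235.  -68.   -2.]
```

```bash
python3 -m crank '[[[0,0,-24.5],[-235,-68,0],0.6],[[0,0,-24.5],[-235,-68,0],0.6],[[0,0,-24.5],[-235,-68,0],0.6],[[0,0,-24.5],[-235,-68,0],0.6],[[0,0,-24.5],[-235,-68,0],0.6],[[0,0,-24.5],[-235,-68,0],0.6],[[0,0,-24.5],[-235,-68,0],0.6],[[0,0,-24.5],[-235,-68,0],0.6],[[0,0,-24.5],[-235,-68,0],0.6],[[0,0,-24.5],[-235,-68,0],0.6]]'
python3 - <<'E'
from h import *
from station import ctrl
f=ctrl.grab_frame('wrist');P=fcloud(f)
o=ctrl.get_obs();print(o['tcp_pos'])
z=o['tcp_pos'][2]+.043
print('held',face(f,P,'yel',o['tcp_pos'],z-.014,z+.014))
print('box',face(f,P,'blue',(.4815,.1766),.085,.12))
plan(481.5,176.6,78,11.4)
E
```

```text
time_s: 16.65
tcp_pos: [0.4838, 0.1756, 0.1393]
eef_rot: [[0.981, 0.196, -0.001], [0.196, -0.981, -0.0], [-0.001, 0.0, -1.0]]
force: [-0.2, 0.3, -1.1]
gripper_width: 0.0508
finger_force: 15.0
[0.48370839 0.17575779 0.13944543]
held [4.8340e+02 1.7540e+02 7.7200e+01 5.3300e+01 1.1000e+01 1.8140e+02
 1.1576e+04]
box [ 517.2  183.8   61.2   26.4  -78.7  102.  2856. ]
turn [ 0.   0.  -0.1] shift [-2. -1. 61.]
```

```bash
python3 -m crank '[[[0,0,0],[-2,-1,25],0.6],[[0,0,0],[-2,-1,45],0.6],[[0,0,0],[-2,-1,54],0.6],[[0,0,0],[-2,-1,57],0.6],[[0,0,0],[-2,-1,59],0.6],[[0,0,0],[-2,-1,59],0.6],[[0,0,0],[-2,-1,60],0.6],[[0,0,0],[-2,-1,60],0.6],[[0,0,0],[-2,-1,60],0.6]]'
python3 -m crank '[[[0,0,0],[0,0,1],0.6],[[0,0,0],[0,0,1],0.6],[[0,0,0],[0,0,1],0.6]]'
```

```text
time_s: 17.6
tcp_pos: [0.4812, 0.177, 0.0802]
eef_rot: [[0.98, 0.198, 0.001], [0.198, -0.98, 0.0], [0.001, -0.0, -1.0]]
force: [0.6, -0.6, -0.8]
gripper_width: 0.0513
finger_force: 15.0
time_s: 17.9
tcp_pos: [0.481, 0.1769, 0.0788]
eef_rot: [[0.98, 0.198, -0.0], [0.198, -0.98, -0.0], [-0.0, 0.0, -1.0]]
force: [0.9, -0.8, -0.1]
gripper_width: 0.0507
finger_force: 15.0
```

```bash
python3 -m crank '[[[0,0,0],[0,0,1],0.6],[[0,0,0],[0,0,1],0.6],[[0,0,0],[0,0,1],0.6]]'
```

```text
time_s: 18.2
tcp_pos: [0.4811, 0.177, 0.0779]
eef_rot: [[0.98, 0.198, 0.0], [0.198, -0.98, 0.0], [0.0, -0.0, -1.0]]
force: [1.0, 0.4, -0.9]
gripper_width: 0.0509
finger_force: 15.0
```

```bash
python3 -m crank '[[[0,0,0],[0,0,1],0.6],[[0,0,0],[0,0,1],0.6],[[0,0,0],[0,0,1],0.6]]'
```

```text
time_s: 18.5
tcp_pos: [0.4812, 0.177, 0.0778]
eef_rot: [[0.98, 0.198, 0.0], [0.198, -0.98, -0.0], [0.0, 0.0, -1.0]]
force: [-2.8, -1.5, 8.1]
gripper_width: 0.0505
finger_force: 15.0
```

Contact. I'll release, rise and check, then plan the mouse.

```bash
python3 -m crank '[[[0,0,0],[0,0,0],0.4],[[0,0,0],[0,0,0],0.25],[[0,0,0],[0,0,0],0.15],[[0,0,0],[0,0,0],0],[[0,0,0],[0,0,0],0],[[0,0,0],[0,0,-20],0],[[0,0,0],[0,0,-60],0],[[0,0,0],[0,0,-100],0],[[0,0,0],[0,0,-110],0],[[0,0,0],[0,0,-110],0],[[0,0,0],[0,0,-110],0]]'
python3 - <<'E'
from h import *
from station import ctrl
f=ctrl.grab_frame('wrist'); cv2.imwrite('pics/w8.png',f['img'][:,:,::-1]);P=fcloud(f)
print('yel',face(f,P,'yel',(.482,.176),.11,.14))
print('box',face(f,P,'blue',(.482,.176),.085,.12))
print('mouse',face(f,P,None,(.608,.327),.014,.05))
plan(609,327.5,180,-6.5)
E
```

```text
time_s: 19.6
tcp_pos: [0.4803, 0.1765, 0.1858]
eef_rot: [[0.98, 0.198, -0.002], [0.198, -0.98, -0.001], [-0.002, 0.0, -1.0]]
force: [-0.9, 0.7, -0.8]
gripper_width: 0.092
finger_force: 0.0
yel [ 481.2  177.6   76.5   50.1   10.9  120.  4876. ]
box [ 502.5  180.6   60.9   56.2  -78.6  102.1 1150. ]
mouse [ 611.4  326.2  104.3   58.3   -6.2   32.2 4082. ]
turn [ 0.1  0.2 17.9] shift [ 156. -123.    5.]
```

View pics/w8.png

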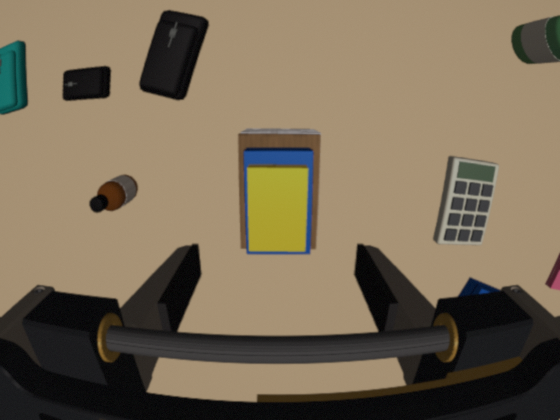

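The stack looks good: the pad at (278,208) is centred on the box. The mouse is next.

```bash
python3 -m crank '[[[0,0,18],[157,-123,5],0],[[0,0,18],[157,-123,5],0],[[0,0,18],[157,-123,5],0],[[0,0,18],[157,-123,5],0],[[0,0,18],[157,-123,5],0],[[0,0,18],[157,-123,5],0],[[0,0,18],[157,-123,5],0],[[0,0,18],[157,-123,5],0]]'
python3 - <<'E'
from h import *
from station import ctrl
f=ctrl.grab_frame('wrist');P=fcloud(f)
print('mouse',face(f,P,None,(.608,.327),.014,.05))
plan(610,327,-25,-6.3)
E
```

```text
time_s: 20.45
tcp_pos: [0.6102, 0.3271, 0.1819]
eef_rot: [[0.993, -0.116, -0.0], [-0.116, -0.993, -0.001], [-0.0, 0.001, -1.0]]
force: [-0.3, -0.6, 0.7]
gripper_width: 0.0916
finger_force: 0.0
mouse [ 611.4  328.   103.3   60.3   -6.9   32.  4413. ]
turn [ 0.  -0.  -0.4] shift [ -0.   0. 207.]
```

```bash
python3 -m crank '[[[0,0,0],[1,-1,50],0],[[0,0,0],[1,-1,100],0],[[0,0,0],[1,-1,150],0],[[0,0,0],[1,-1,180],0],[[0,0,0],[1,-1,192],0],[[0,0,0],[1,-1,200],0],[[0,0,0],[1,-1,206],0],[[0,0,0],[1,-1,206],0],[[0,0,0],[1,-1,206],0]]' 15
python3 -m crank '[[[0,0,0],[0,0,0],0.5],[[0,0,0],[0,0,0],0.5],[[0,0,0],[0,0,0],0.5],[[0,0,0],[0,0,0],0.5],[[0,0,0],[0,0,0],0.5],[[0,0,0],[0,0,0],0.5]]'
python3 -m crank '[[[0,0,0],[0,0,-30],0.5],[[0,0,0],[0,0,-70],0.5],[[0,0,0],[0,0,-110],0.5],[[0,0,0],[0,0,-150],0.5],[[0,0,0],[0,0,-180],0.5],[[0,0,0],[0,0,-180],0.5],[[0,0,0],[0,0,-180],0.5]]'
python3 - <<'E'
from h import *
from station import ctrl
f=ctrl.grab_frame('wrist');P=fcloud(f)
o=ctrl.get_obs();print(o['tcp_pos'])
z=o['tcp_pos'][2]+.045
print('held',face(f,P,None,o['tcp_pos'],z-.03,z+.014))
k=np.array([507.3,-82.2]);a=np.radians(7.4);ex=np.array([np.cos(a),np.sin(a)]);ey=np.array([-ex[1],ex[0]])
print('goal mouse',k-100*ey,'bottle',k+108*ex)
plan(*(k-100*ey),155,7.4)
E
```

```text
time_s: 21.4
tcp_pos: [0.6127, 0.3301, -0.0225]
eef_rot: [[0.993, -0.115, 0.002], [-0.115, -0.993, 0.001], [0.002, -0.001, -1.0]]
force: [-0.1, -0.5, 0.6]
gripper_width: 0.0917
finger_force: 0.0
time_s: 22.0
tcp_pos: [0.6117, 0.3292, -0.024]
eef_rot: [[0.993, -0.115, -0.0], [-0.115, -0.993, -0.0], [-0.0, 0.0, -1.0]]
force: [-0.6, -1.1, 2.8]
gripper_width: 0.0601
finger_force: 15.0
time_s: 22.7
tcp_pos: [0.6115, 0.3295, 0.1557]
eef_rot: [[0.993, -0.115, 0.0], [-0.115, -0.993, 0.0], [0.0, -0.0, -1.0]]
force: [-0.5, -0.1, -1.5]
gripper_width: 0.0595
finger_force: 15.0
[0.61081279 0.32893809 0.15429437]
held [ 6.1580e+02  3.3010e+02  9.6100e+01  8.7000e+01 -7.2000e+00  2.1100e+02
  1.6326e+04]
goal mouse [ 520.17955966 -181.36711624] bottle [614.40048554 -68.29007557]
turn [  0.1   0.1 -14. ] shift [-32. 517.   0.]
```

```bash
python3 -m crank '[[[0,0,-14],[-32,517,0],0.5],[[0,0,-14],[-32,517,0],0.5],[[0,0,-14],[-32,517,0],0.5],[[0,0,-14],[-32,517,0],0.5],[[0,0,-14],[-32,517,0],0.5],[[0,0,-14],[-32,517,0],0.5],[[0,0,-14],[-32,517,0],0.5],[[0,0,-14],[-32,517,0],0.5],[[0,0,-14],[-32,517,0],0.5],[[0,0,-14],[-32,517,0],0.5],[[0,0,-14],[-32,517,0],0.5],[[0,0,-14],[-32,517,0],0.5]]'
python3 -m crank '[[[0,0,0],[0,0,0],0.5],[[0,0,0],[0,0,0],0.5],[[0,0,0],[0,0,0],0.5],[[0,0,0],[0,0,0],0.5]]'
python3 - <<'E'
from h import *
from station import ctrl
f=ctrl.grab_frame('wrist');P=fcloud(f);cv2.imwrite('pics/w9.png',f['img'][:,:,::-1])
o=ctrl.get_obs();print(o['tcp_pos'])
print('key',face(f,P,None,(.507,-.082),.008,.04))
z=o['tcp_pos'][2]+.05
print('held',face(f,P,'black',o['tcp_pos']+np.array([.03,0,0]),z-.01,z+.02,.05))
plan(520.2,-181.4,-24,7.4)
E
```

```text
time_s: 23.95
tcp_pos: [0.5181, -0.1842, 0.1536]
eef_rot: [[0.992, 0.122, -0.004], [0.122, -0.992, -0.0], [-0.004, -0.0, -1.0]]
force: [0.8, 1.0, -1.9]
gripper_width: 0.0599
finger_force: 15.0
time_s: 24.35
tcp_pos: [0.521, -0.179, 0.1558]
eef_rot: [[0.991, 0.131, -0.0], [0.131, -0.991, 0.0], [-0.0, -0.0, -1.0]]
force: [0.7, -0.5, -1.2]
gripper_width: 0.0597
finger_force: 15.0
[ 0.52091178 -0.17936393  0.15583734]
key [ 509.6  -82.2  119.5   81.4    7.5   18.5 6740. ]
held [ 5.3650e+02 -1.7670e+02  7.1800e+01  7.0000e+01  7.6000e+00  2.1180e+02
  1.4551e+04]
turn [-0.   0.   0.1] shift [ -1.   2. 180.]
```

View pics/w9.png

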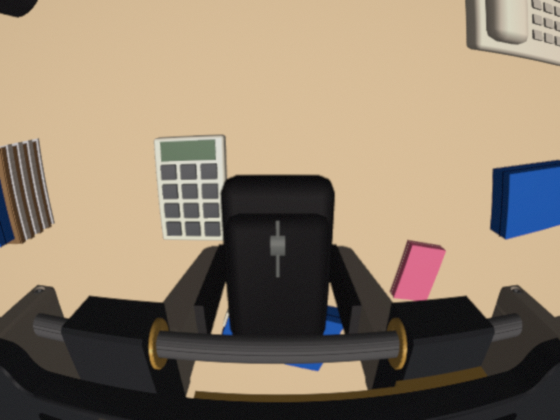

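The wrist view shows the mouse at (278,260), parallel to the keypad at (190,188). The pink pad at (417,270) is clear. I'll lower it.

```bash
python3 -m crank '[[[0,0,0],[0,2,50],0.5],[[0,0,0],[0,2,100],0.5],[[0,0,0],[0,2,140],0.5],[[0,0,0],[0,2,165],0.5],[[0,0,0],[0,2,172],0.5],[[0,0,0],[0,2,176],0.5],[[0,0,0],[0,2,178],0.5],[[0,0,0],[0,2,178],0.5],[[0,0,0],[0,2,178],0.5]]'
python3 -m crank '[[[0,0,0],[0,0,1],0.5],[[0,0,0],[0,0,1],0.5],[[0,0,0],[0,0,1],0.5]]'
```

```text
time_s: 25.3
tcp_pos: [0.5219, -0.1828, -0.0208]
eef_rot: [[0.992, 0.129, 0.002], [0.129, -0.992, -0.001], [0.002, 0.001, -1.0]]
force: [0.9, 0.0, -0.5]
gripper_width: 0.0595
finger_force: 15.0
time_s: 25.6
tcp_pos: [0.521, -0.1825, -0.0229]
eef_rot: [[0.992, 0.129, 0.0], [0.129, -0.992, -0.0], [0.0, 0.0, -1.0]]
force: [0.2, -0.2, -0.6]
gripper_width: 0.06
finger_force: 15.0
```

```bash
python3 -m crank '[[[0,0,0],[0,0,1],0.5],[[0,0,0],[0,0,1],0.5],[[0,0,0],[0,0,2],0.5],[[0,0,0],[0,0,2],0.5]]'
```

```text
time_s: 26.0
tcp_pos: [0.5211, -0.1825, -0.0241]
eef_rot: [[0.992, 0.129, 0.0], [0.129, -0.992, -0.0], [-0.0, 0.0, -1.0]]
force: [-2.7, -0.4, 8.8]
gripper_width: 0.0598
finger_force: 15.0
```

```bash
python3 -m crank '[[[0,0,0],[0,0,0],0.3],[[0,0,0],[0,0,0],0.24],[[0,0,0],[0,0,0],0.24],[[0,0,0],[0,0,0],0.24],[[0,0,0],[0,0,-20],0.24],[[0,0,0],[0,0,-60],0.24],[[0,0,0],[0,0,-110],0],[[0,0,0],[0,0,-160],0],[[0,0,0],[0,0,-205],0],[[0,0,0],[0,0,-205],0],[[0,0,0],[0,0,-205],0]]'
python3 - <<'E'
from h import *
from station import ctrl
f=ctrl.grab_frame('wrist');P=fcloud(f)
m=face(f,P,None,(.521,-.182),.014,.05,.06);k=face(f,P,None,(.508,-.082),.008,.04,.08)
f=ctrl.grab_frame('top');P=cloud(f)
print('bottle',face(f,P,None,(.434,.367),.05,.1,.04),face(f,P,None,(.434,.367),.01,.06,.04))
a=np.radians(7.4);M=np.array([[np.cos(a),np.sin(a)],[-np.sin(a),np.cos(a)]])
print(m,k,M@(m[:2]-k[:2]))
plan(434,367,180,0)
E
```

```text
time_s: 27.1
tcp_pos: [0.5213, -0.1827, 0.1808]
eef_rot: [[0.992, 0.129, 0.002], [0.129, -0.992, -0.001], [0.002, 0.001, -1.0]]
force: [-0.3, 0.6, 0.4]
gripper_width: 0.0919
finger_force: 0.0
bottle [435.6 370.   32.2  27.8  88.6  61.4  91. ] [435.6 356.7  28.6  11.1   5.6  45.2  48. ]
[ 522.8 -181.8  100.9   60.2    7.4   32.  4449. ] [ 510.   -82.8  120.    80.9    8.7   18.3 6261. ] [-5.73731827e-02 -9.98240287e+01]
turn [-0.   0.1  7.4] shift [ -14. -556.   -1.]
```

```bash
python3 -m crank '[[[0,0,0],[-14,-555,0],0],[[0,0,0],[-14,-555,0],0],[[0,0,0],[-14,-555,0],0],[[0,0,0],[-14,-555,0],0],[[0,0,0],[-14,-555,0],0],[[0,0,0],[-14,-555,0],0],[[0,0,0],[-14,-555,0],0],[[0,0,0],[-14,-555,0],0],[[0,0,0],[-14,-555,0],0],[[0,0,0],[-14,-555,0],0],[[0,0,0],[-14,-555,0],0],[[0,0,0],[-14,-555,0],0]]'
python3 -m crank '[[[0,0,0],[0,0,0],0],[[0,0,0],[0,0,0],0],[[0,0,0],[0,0,0],0]]' 12
python3 - <<'E'
from h import *
from station import ctrl
f=ctrl.grab_frame('wrist');P=fcloud(f);cv2.imwrite('pics/w10.png',f['img'][:,:,::-1])
o=ctrl.get_obs();print(o['tcp_pos'])
print('bottle',face(f,P,None,(.436,.366),.015,.1,.04),'cap',face(f,P,None,(.436,.366),.078,.1,.04))
E
```

```text
time_s: 28.4
tcp_pos: [0.4309, 0.3726, 0.1779]
eef_rot: [[0.99, 0.139, -0.005], [0.139, -0.99, 0.002], [-0.004, -0.003, -1.0]]
force: [-0.4, 0.9, 0.1]
gripper_width: 0.0919
finger_force: 0.0
time_s: 28.7
tcp_pos: [0.436, 0.3639, 0.1791]
eef_rot: [[0.992, 0.126, -0.001], [0.126, -0.992, -0.002], [-0.001, 0.002, -1.0]]
force: [0.2, -0.1, 0.5]
gripper_width: 0.0916
finger_force: 0.0
[0.43611489 0.36409133 0.17942827]
bottle [ 439.2  370.9   36.1   33.2   89.7   57.8 1070. ] cap [437.4 370.5  17.4  17.1 -87.7  83.6 287. ]
```

View pics/w10.png

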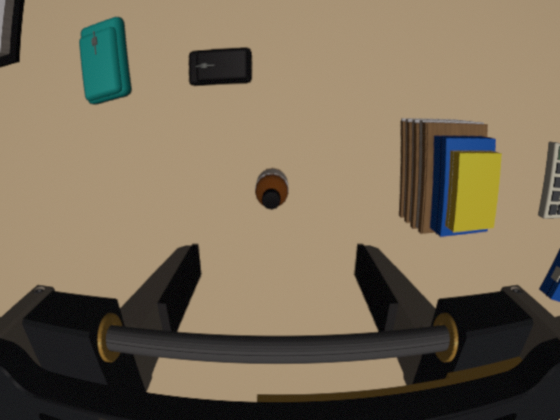

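The bottle cap is at (271,198), between the fingers, and needs about 6 mm of correction in y.

```bash
python3 -m crank '[[[0,0,0],[1,-6,50],0],[[0,0,0],[1,-6,80],0],[[0,0,0],[1,-6,120],0],[[0,0,0],[1,-6,160],0],[[0,0,0],[1,-6,185],0],[[0,0,0],[1,-6,197],0],[[0,0,0],[1,-6,197],0],[[0,0,0],[1,-6,197],0]]' 12
python3 -m crank '[[[0,0,0],[0,0,0],0.4],[[0,0,0],[0,0,0],0.55],[[0,0,0],[0,0,0],0.65],[[0,0,0],[0,0,0],0.7],[[0,0,0],[0,0,0],0.7],[[0,0,0],[0,0,0],0.7],[[0,0,0],[0,0,0],0.7],[[0,0,0],[0,0,0],0.7]]'
```

```text
time_s: 29.55
tcp_pos: [0.4365, 0.3725, -0.016]
eef_rot: [[0.992, 0.128, 0.001], [0.128, -0.992, 0.001], [0.001, -0.001, -1.0]]
force: [-0.5, -0.4, 0.8]
gripper_width: 0.0923
finger_force: 0.0
time_s: 30.35
tcp_pos: [0.4355, 0.372, -0.0172]
eef_rot: [[0.992, 0.129, -0.0], [0.129, -0.992, -0.0], [-0.0, 0.0, -1.0]]
force: [0.4, -1.6, -0.4]
gripper_width: 0.0358
finger_force: 12.0
```

```bash
python3 -m crank '[[[0,0,0],[0,0,-30],0.7],[[0,0,0],[0,0,-70],0.7],[[0,0,0],[0,0,-110],0.7],[[0,0,0],[0,0,-150],0.7],[[0,0,0],[0,0,-190],0.7],[[0,0,0],[0,0,-190],0.7],[[0,0,0],[0,0,-190],0.7]]'; python3 -c "
from h import *
plan(615.6,-68.4,173,7.4)"
```

```text
time_s: 31.05
tcp_pos: [0.4358, 0.3722, 0.1734]
eef_rot: [[0.992, 0.129, 0.001], [0.129, -0.992, 0.001], [0.001, -0.0, -1.0]]
force: [0.1, 0.1, -1.2]
gripper_width: 0.0358
finger_force: 12.0
turn [-0.  -0.1  0. ] shift [121. 460.   0.]
```

```bash
python3 -m crank '[[[0,0,0],[121,460,0],0.7],[[0,0,0],[121,460,0],0.7],[[0,0,0],[121,460,0],0.7],[[0,0,0],[121,460,0],0.7],[[0,0,0],[121,460,0],0.7],[[0,0,0],[121,460,0],0.7],[[0,0,0],[121,460,0],0.7],[[0,0,0],[121,460,0],0.7],[[0,0,0],[121,460,0],0.7],[[0,0,0],[121,460,0],0.7],[[0,0,0],[121,460,0],0.7],[[0,0,0],[121,460,0],0.7]]'
python3 -m crank '[[[0,0,0],[0,0,0],0.7],[[0,0,0],[0,0,0],0.7],[[0,0,0],[0,0,0],0.7]]'
python3 - <<'E'
from h import *
from station import ctrl
f=ctrl.grab_frame('wrist');P=fcloud(f);cv2.imwrite('pics/w11.png',f['img'][:,:,::-1])
o=ctrl.get_obs();z=o['tcp_pos'][2]
print('cap',face(f,P,'black',o['tcp_pos'],z+.09,z+.115,.03))
plan(615.6,-68.4,-17,7.4)
E
```

```text
time_s: 32.25
tcp_pos: [0.6136, -0.0681, 0.1706]
eef_rot: [[0.992, 0.128, -0.004], [0.128, -0.992, 0.001], [-0.004, -0.002, -1.0]]
force: [-1.0, 1.0, -0.5]
gripper_width: 0.0355
finger_force: 12.0
time_s: 32.55
tcp_pos: [0.6147, -0.0668, 0.1729]
eef_rot: [[0.991, 0.131, -0.0], [0.131, -0.991, 0.0], [-0.0, -0.0, -1.0]]
force: [-0.6, -0.0, -0.5]
gripper_width: 0.0359
finger_force: 12.0
cap [ 621.   -65.4   16.9    9.1  -81.8  272.6 1120. ]
turn [ 0.  -0.   0.1] shift [  1.   1. 190.]
```

View pics/w11.png

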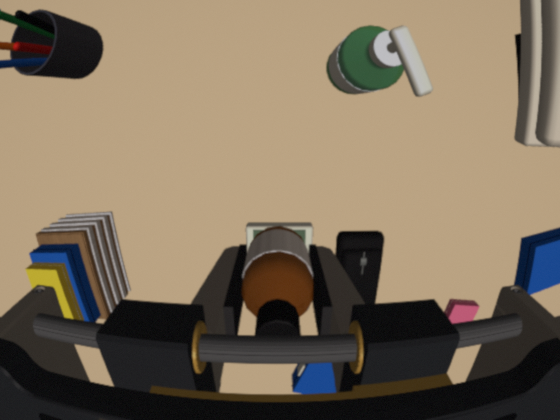

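The wrist view shows the bottle held upright at (278,275), in line behind the keypad (278,235). I'll lower it.

```bash
python3 -m crank '[[[0,0,0],[0,1,50],0.7],[[0,0,0],[0,1,100],0.7],[[0,0,0],[0,1,140],0.7],[[0,0,0],[0,1,170],0.7],[[0,0,0],[0,1,182],0.7],[[0,0,0],[0,1,186],0.7],[[0,0,0],[0,1,188],0.7],[[0,0,0],[0,1,188],0.7],[[0,0,0],[0,1,188],0.7]]'
python3 -m crank '[[[0,0,0],[0,0,1],0.7],[[0,0,0],[0,0,1],0.7],[[0,0,0],[0,0,1],0.7]]'
```

```text
time_s: 33.5
tcp_pos: [0.6163, -0.0695, -0.0135]
eef_rot: [[0.992, 0.129, 0.003], [0.129, -0.992, -0.0], [0.003, 0.001, -1.0]]
force: [-0.2, -0.2, -0.6]
gripper_width: 0.0358
finger_force: 12.0
time_s: 33.8
tcp_pos: [0.6152, -0.0694, -0.0158]
eef_rot: [[0.992, 0.129, 0.0], [0.129, -0.992, -0.0], [0.0, 0.0, -1.0]]
force: [-0.2, 0.7, -0.8]
gripper_width: 0.0352
finger_force: 12.0
```

```bash
python3 -m crank '[[[0,0,0],[0,0,1],0.7],[[0,0,0],[0,0,1],0.7],[[0,0,0],[0,0,2],0.7],[[0,0,0],[0,0,2],0.7],[[0,0,0],[0,0,2],0.7]]'
```

```text
time_s: 34.3
tcp_pos: [0.6152, -0.0693, -0.0173]
eef_rot: [[0.992, 0.129, 0.0], [0.129, -0.992, -0.0], [0.0, 0.0, -1.0]]
force: [-2.4, 0.2, 6.4]
gripper_width: 0.0357
finger_force: 12.0
```

```bash
python3 -m crank '[[[0,0,0],[0,0,0],0.55],[[0,0,0],[0,0,0],0.45],[[0,0,0],[0,0,0],0.3],[[0,0,0],[0,0,0],0.2],[[0,0,0],[0,0,0],0.2],[[0,0,0],[0,0,-20],0.2],[[0,0,0],[0,0,-60],0.2],[[0,0,0],[0,0,-110],0.2],[[0,0,0],[0,0,-160],0.2],[[0,0,0],[0,0,-190],0.2],[[0,0,0],[0,0,-190],0.2],[[0,0,0],[0,0,-190],0.2]]'
python3 -m crank '[[[0,0,0],[-60,-60,-60],0.2],[[0,0,0],[-120,-120,-60],0.2],[[0,0,0],[-170,-180,-60],0.2],[[0,0,0],[-170,-180,-60],0.2],[[0,0,0],[-170,-180,-60],0.2],[[0,0,0],[-170,-180,-60],0.2],[[0,0,0],[-170,-180,-60],0.2]]'
python3 - <<'E'
from h import *
from station import ctrl
f=ctrl.grab_frame('scene');cv2.imwrite('pics/s12.png',f['img'][:,:,::-1]);S=cloud(f)
w=ctrl.grab_frame('wrist');W=fcloud(w)
for n,g,P in (('scene',f,S),('wrist',w,W)):
    k=face(g,P,None,(.508,-.082),.008,.04,.08);m=face(g,P,None,(.521,-.182),.014,.05,.06);c=face(g,P,None,(.6155,-.068),.075,.1,.03)
    a=np.radians(7.4);M=np.array([[np.cos(a),np.sin(a)],[-np.sin(a),np.cos(a)]])
    print(n,k,'mouse',m,M@(m[:2]-[508.5,-82.3]),'cap',c,M@(c[:2]-[508.5,-82.3]))
E
```

```text
time_s: 35.5
tcp_pos: [0.6151, -0.0694, 0.1722]
eef_rot: [[0.992, 0.129, 0.001], [0.129, -0.992, -0.0], [0.001, 0.001, -1.0]]
force: [-0.3, 1.3, -0.6]
gripper_width: 0.0737
finger_force: 0.0
time_s: 36.2
tcp_pos: [0.422, 0.0878, 0.2311]
eef_rot: [[0.991, 0.132, -0.001], [0.132, -0.991, -0.001], [-0.001, 0.001, -1.0]]
force: [0.4, 0.2, -0.1]
gripper_width: 0.0737
finger_force: 0.0
scene [508.9 -84.6 124.2  82.5   7.8  21.2 799. ] mouse [ 523.6 -182.   102.5   59.6    6.5   32.9  501. ] [   2.13331357 -100.8144284 ] cap [616.  -70.6  17.9  14.8  45.6  84.4  39. ] [108.11155844  -2.24297403]
wrist [ 509.2  -81.8  119.7   80.9    7.7   18.3 4705. ] mouse [ 520.8 -179.3  103.8   56.4    6.6   31.8 2453. ] [ -0.29561757 -97.77628859] cap [615.6 -68.   17.6  17.2 -67.   83.8 199. ] [108.04975852   0.38688923]
```

View pics/s12.png

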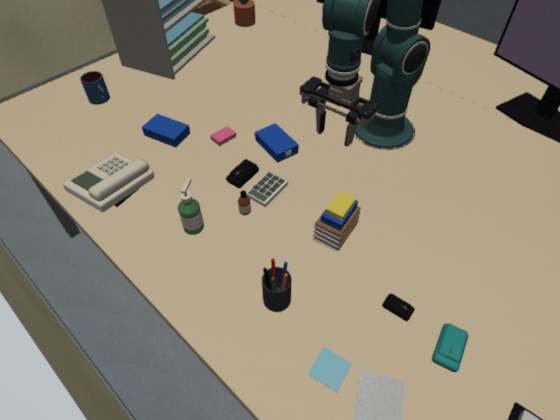

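The final view shows the stack at (340,215), the mouse at (242,173) and the bottle at (244,203) placed correctly around the keypad. The bystanders are untouched.

```bash
python3 -c "
from station import ctrl
print(ctrl.hand_in())"
```

```text
the job is handed in; nothing more can be done
None
```

The job is handed in with no verdict returned: by camera, the box, pad, mouse and bottle all sit within about 3 mm of target, nothing was dropped, and the pink pad, sanitiser and pen cup were not touched.

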